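Roll a pedal's level wheel right down before test

TASK

One of the three effects pedals on the metal pan has two roller thumbwheels instead of knobs. With a fingertip, roll the wider of the two wheels all the way to its stop, its top moving away from that pedal's foot switch, so that the level is right down before the pedal is plugged in. Leave the narrower wheel as it is set.

Things in the scene. Friction and masses are not known exactly. Their poses are not given: they have to be found in the camera images.
- wide_wheel_top (a point): Fixed point at the top of the wide wheel's rim, 55 mm above the bench: black, ribbed, 18 mm wide, 44 mm diameter, level axle, standing 11 mm out of the pedal's panel between 3 mm bezel edges (too low to pinch). x axis: level, square to the axle, away from the foot switch; the wheel's top must move along +x. y: along the axle; z: up.
- wide_wheel (a joint): Turn of the wide wheel (rad): 0 at one stop, 1.25 at the other, to be reached; grows as its top moves along the point's +x. A white line across the rim goes from 0.6 rad before the top (at 0) to 0.65 rad past it (at 1.25). Stays where it is left; the rim yields to 1 to 2 N along it.
- narrow_wheel_mark (a point): White line on the rim of the narrow wheel, which is 8 mm wide and otherwise the same; on the same pedal and axle line, 68 mm to the left or right of the wide one (middle to middle). The point turns with that wheel.
- foot_switch (a point): Top of the foot switch of the roller pedal: steel button 12 mm across, 15 mm above the panel, 62 mm before the wheels' axle line and midway between them. The pedal is a black box with a blue panel, 121 x 145 mm, panel 44 mm above the bench; it does not slide.

How it is judged:
By the outcome, as a careful person would: the job done as asked, in the order asked, and still so for the second after the job is handed in, with the robot touching nothing.
It also fails if it takes over 29 s, if anything falls off the work surface, if the arm or the gripper's body presses on something with over 40 N, if the wrist force passes 120 N, or if a joint passes its speed limit or range.

ROBOT

A 6-joint arm with a two-finger parallel gripper is mounted at the origin on the work surface. World frame = base frame: x ahead of the robot, y to its left, z up, the work surface at z = 0. Lengths are in m, angles in rad, forces in N, time in s.
With the tool pointing down it reaches from about 0.325 to 0.9 m from the base axis. Payload 3.5 kg.
Tool frame: the origin (TCP) lies midway between the tips of the shut fingers; the grasp point (between the pads) lies 19 mm behind it (grip_point_offset is the distance from the TCP to the grasp point, in m); z points along the fingers, y is the line along which they close (so a half turn about z gives the same grasp; the last joint's range is limited). The gripper opens to 85 mm and grips with 20 to 120 N. Pads are 22 mm wide; open, the fingers measure 114 mm over their backs; the gripper's body (76 mm by 85 mm) begins 54 mm behind the grasp point. The pads swing forward as they close: fully open they stand 13 mm farther back than shut.
Start: joints at [-1.245, 0.276, -0.026, 1.268, 0, 1.467], TCP at [0.26, -0.568, 0.231] pointing down, gripper open.
Joint ranges: [-3.12, 3.12], [-0.85, 1.88], [-1.08, 1.24], [-1.95, 2.15], [-1.57, 1.53], [-3.14, 3.14]. Speed limits (rad/s): [2.57, 2.57, 3.14, 3.14, 3.14, 3.14].

INTERFACE

Orientations are given as [roll, pitch, yaw] about the fixed x, y, z axes, in that order (R = Rz(yaw) Ry(pitch) Rx(roll)).
In Python, from plant import * gives the robot as it stands.
- The arm moves only by the shell command python3 -m handwheel 'ROWS'. ROWS is JSON, a list of rows, each a list of 3 entries, a list of its own where there are three numbers: the shift along the tool's x, y, z as a fraction of full scale, then the turn about the tool's z as a fraction of full scale, then the finger opening in mm, from 0 to 85.4. In form: [[[tx, ty, tz], spin, grip], ...]. A call has 1 to 20 rows; each row is the pose to reach, as a shift and turn from the pose commanded when the call began, along the tool's axes at that moment, turning the shorter way round; what a row does not reach only later rows make up. Full scale, the value 1, is 0.3 m for a shift and 360 degrees for a turn. A row lasts 1/8 s, in which the tool goes at most 62.5 mm and 10.7 degrees, less where a joint would pass 70% of its speed; a pose out of reach is approached as far as the arm can. A call with a number of a shift or a turn outside -1 to 1 is refused whole. A call with a gripper value outside its range is refused whole. The fingers move at their own pace and stop on an object; the grip force is fixed at half the most. Time passes only in rows, so rows that repeat a pose let the fingers close. It gives the time, the measured TCP pose, the force, the opening and the grip force at its end, in the units of the state.
- sense(): the state, without advancing time (a new reading comes with each control period).
- camera(name): name is "scene" or "side" or "wrist"; returns a dict with "img" (384x512x3 uint8, red, green, blue), "z_map" (384x512 float32, m along the optical axis (not along the pixel's ray), 0 where there is no reading), "vertical_fov" (degrees; the focal length in pixels is half the picture's height over the tangent of half this angle, whatever the lens; pixels are square), "cx", "cy" (the principal point, pixels), "rvec" (rotation vector, rad) and "tvec" (3), from world to camera coordinates, as OpenCV has them. Camera axes: x right, y down, z forward; pixel columns grow to the right and rows downward; lengths in m; the calibration is good to about 2 mm. A picture is of the moment at which its call begins.
- sign_off(): hands the job in; it is judged then, once.
The state is a dict: "time_s": time; "joint_pos": joint angles; "joint_vel": joint speeds; "tau": joint torques, N m; "position": TCP position; "tcp_rot": TCP orientation; "force": force on the tool from outside, world axes, zero at the start; "torque": the same for the moment, N m; "grip_width": finger opening in m; "gripper_force": force on a finger pad.
Only numpy, scipy, OpenCV 4.12 (cv2) and the standard library are available. Lean on these libraries where they do the work, as an engineer would, in place of code of your own. Each camera call takes 0.05 s, during which the arm holds its last target. There are 200 camera calls.

## Working session

There is one attempt and no reset: what is moved stays moved. The work goes in short steps, Python scripts to look and compute and a shell command to move; the robot and the scene stay as the last step left them, time stands still between calls to the robot, and variables do not carry over. Pictures are saved under pics/ and viewed, at most 10 in all, crops included, and the job is handed in when it is done.

```bash
mkdir -p pics; cat > h.py <<'E'
from plant import *
import numpy as np, cv2
def cam(n):
    c=camera(n); c['f']=192/np.tan(np.radians(c['vertical_fov'])/2)
    c['R']=cv2.Rodrigues(np.array(c['rvec'],float))[0]; c['t']=np.array(c['tvec'],float).ravel(); return c
def ray(c,u,v):
    d=c['R'].T@np.array([(u-c['cx'])/c['f'],(v-c['cy'])/c['f'],1]); return -c['R'].T@c['t'],d
def onz(c,u,v,z):
    o,d=ray(c,u,v); return o+d*(z-o[2])/d[2]
def deep(c,u,v):
    o,d=ray(c,u,v); return o+d*c['z_map'][int(round(v)),int(round(u))]
def proj(c,p):
    q=c['R']@np.array(p)+c['t']; return c['f']*q[:2]/q[2]+[c['cx'],c['cy']]
def save(c,n): cv2.imwrite('pics/'+n,c['img'][:,:,::-1])
E
python3 - <<'E'
from h import *
s=sense();print({k:np.round(s[k],3).tolist() for k in s})
import pickle
C={n:cam(n) for n in("scene","side","wrist")}
pickle.dump(C,open('c0.pkl','wb'))
cv2.imwrite('pics/a.png',np.vstack([np.hstack([C['scene']['img'],C['side']['img']])])[:,:,::-1][:, :])
im=cv2.imread('pics/a.png');cv2.imwrite('pics/a.png',cv2.resize(im,(800,300),interpolation=cv2.INTER_AREA))
save(C['scene'],'sc.png')
for n in C: print(n,C[n]['f'],np.round(-C[n]['R'].T@C[n]['t'],3),C[n]['cx'],C[n]['cy'])
E
```

```text
{'time_s': 0.0, 'joint_pos': [-1.245, 0.277, -0.028, 1.268, -0.0, 1.467], 'joint_vel': [-0.002, -0.002, -0.001, 0.002, 0.001, -0.001], 'tau': [0.001, -44.551, 29.52, 0.016, 0.0, -0.0], 'position': [0.26, -0.568, 0.23], 'tcp_rot': [-3.139, -0.0, 0.429], 'force': [-0.155, 0.033, -0.247], 'torque': [0.003, -0.045, -0.004], 'gripper_force': 0.0, 'grip_width': 0.085}
scene 426.3067065828608 [ 1.113 -0.458  0.568] 262.17323572208596 195.7207493142416
side 383.5190853114942 [0.251 0.346 0.636] 254.7818232659698 188.66633729841965
wrist 303.8112189330572 [ 0.321 -0.539  0.372] 258.6792765989092 190.5250282596974
```

View pics/a.png

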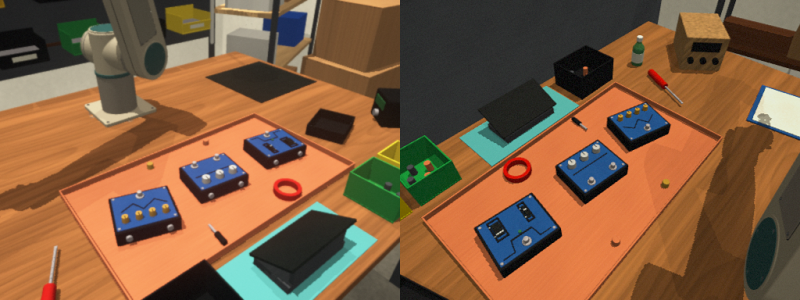

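View pics/sc.png

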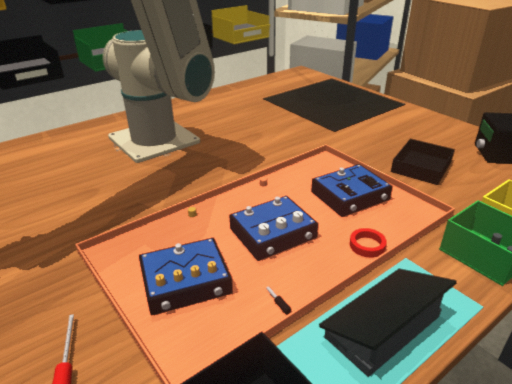

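The roller pedal is the one at about (352,188) in scene and about (150,300) in side. I'll zoom in on both.

```bash
python3 - <<'E'
from h import *
import pickle
C=pickle.load(open('c0.pkl','rb'))
a=C['scene']['img'][155:225,300:400];b=C['side']['img'][240:360,85:215]
a=cv2.resize(a,None,fx=4,fy=4,interpolation=cv2.INTER_CUBIC);b=cv2.resize(b,None,fx=3,fy=3,interpolation=cv2.INTER_CUBIC)
o=np.zeros((360,790,3),np.uint8);o[:280,:400]=a;o[:,400:]=b
cv2.imwrite('pics/z.png',o[:,:,::-1])
E
```

```text
(no output)
```

View pics/z.png

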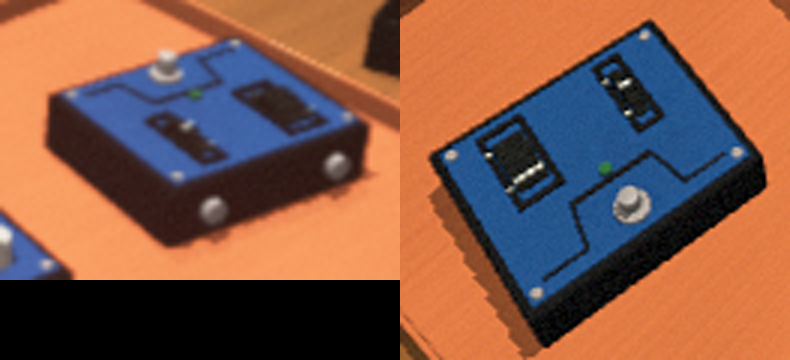

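Side crop: the wide wheel is at side px (125,294) and its mark is on the foot-switch side, so the joint is near 0. The narrow wheel is at (161,271) and the foot switch at (161,305). In scene they are at (369.5,182), (347,189.5) and (342,169). Next I triangulate.

```bash
cat > m.py <<'E'
from h import *
def tri(obs):
    A=0;b=0
    for c,u,v in obs:
        o,d=ray(c,u,v);d=d/np.linalg.norm(d);P=np.eye(3)-np.outer(d,d);A=A+P;b=b+P@o
    return np.linalg.solve(A,b)
E
python3 - <<'E'
from m import *
import pickle
C=pickle.load(open('c0.pkl','rb'));S,D=C['scene'],C['side']
for n,a,b,z in(('wide',(369.5,181.8),(125,294.3),.053),('narrow',(346.8,189.5),(161,270.7),.053),('foot',(341.8,169.2),(161,305),.059)):
    p=tri([(S,*a),(D,*b)]);print(n,p.round(4),onz(S,*a,z).round(4),onz(D,*b,z).round(4),deep(D,*b).round(4))
# panel by colour, side
for c,n,lo,hi in((D,'side',(240,360),(85,215)),(S,'scene',(155,225),(300,400))):
    h=cv2.cvtColor(c['img'],cv2.COLOR_RGB2HSV);m=cv2.inRange(h,(100,120,60),(125,255,255))
    k=np.zeros_like(m);k[lo[0]:lo[1],hi[0]:hi[1]]=m[lo[0]:lo[1],hi[0]:hi[1]]
    v,u=np.nonzero(k);P=np.array([onz(c,a,b,.044)[:2] for a,b in zip(u,v)]).astype(np.float32)
    print(n,'panel at z44',cv2.minAreaRect(P), 'depth z',np.median([deep(c,a,b)[2] for a,b in zip(u,v)]))
E
```

```text
wide [0.6019 0.2579 0.0426] [0.6123 0.2446 0.053 ] [0.5951 0.259  0.053 ] [0.5962 0.2587 0.0512]
narrow [0.5919 0.1905 0.0433] [0.6022 0.1799 0.053 ] [0.5852 0.1921 0.053 ] [0.5857 0.1919 0.0521]
foot [0.5361 0.2332 0.0557] [0.5402 0.2294 0.059 ] [0.534  0.2334 0.059 ] [0.5344 0.2332 0.058 ]
side panel at z44 ((0.57477205991745, 0.22697022557258606), (0.13432462513446808, 0.11090809106826782), 81.02799987792969) depth z 0.04416764232828008
scene panel at z44 ((0.5755935907363892, 0.1593795120716095), (0.2720203697681427, 0.11761833727359772), 88.35289001464844) depth z 0.04423716072654693
```

Triangulation and depth agree. The wheel is at about (0.598, 0.258), the switch at (0.535, 0.233), and the push direction is about -9° yaw. I'll move over it with tool y along the push direction and the fingers shut.

```bash
python3 -m handwheel '[[[0.72,-0.68,0],0,0],[[0.72,-0.68,0],0,0],[[0.72,-0.68,0],0,0],[[0.72,-0.68,0],0,0],[[0.72,-0.68,0],0,0],[[0.72,-0.68,0],0,0],[[0.72,-0.68,0],0,0]]' && python3 -m handwheel '[[[0.72,-0.68,0],0,0],[[0.72,-0.68,0],0,0],[[0.72,-0.68,0],0,0],[[0.72,-0.68,0],0,0],[[0.72,-0.68,0],0,0],[[0.72,-0.68,0],0,0],[[0.72,-0.68,0],0,0]]' && python3 -m handwheel '[[[0.50,-0.68,0],-0.157,0],[[0.50,-0.68,0],-0.157,0],[[0.50,-0.68,0],-0.157,0],[[0.50,-0.68,0],-0.157,0],[[0.50,-0.68,0],-0.157,0],[[0.50,-0.68,0],-0.157,0],[[0.50,-0.68,0],-0.157,0],[[0.50,-0.68,0],-0.157,0]]'
python3 - <<'E'
from h import *
s=sense();print({k:np.round(s[k],3).tolist() for k in('time_s','position','tcp_rot','joint_pos','grip_width','force')})
c=cam('wrist');save(c,'w1.png');np.save('w1.npy',c,allow_pickle=True);print(-c['R'].T@c['t'])
for p in((.598,.258,.055),(.587,.191,.055),(.535,.233,.059),tuple(s['position'])): print(proj(c,p).round(0))
E
```

```text
time_s: 1.02
position: [0.3715, -0.2934, 0.2313]
tcp_rot: [3.141, 0.0, 0.429]
force: [-0.3, -0.0, -0.5]
grip_width: -0.0003
gripper_force: 0.0
time_s: 1.9
position: [0.4833, -0.019, 0.2311]
tcp_rot: [3.141, 0.001, 0.428]
force: [0.8, -0.3, 1.1]
grip_width: 0.0001
gripper_force: 0.0
time_s: 2.9
position: [0.5351, 0.2287, 0.2312]
tcp_rot: [-3.141, 0.0, 1.412]
force: [-0.2, -0.2, 0.0]
grip_width: 0.0
gripper_force: 0.0
{'time_s': 2.9, 'position': [0.535, 0.229, 0.231], 'tcp_rot': [-3.141, 0.0, 1.412], 'joint_pos': [0.293, 0.201, -0.123, 1.247, -0.0, 2.022], 'grip_width': 0.0, 'force': [-0.179, -0.154, 0.046]}
[0.5458405  0.29592742 0.37334115]
[314. 136.]
[311. 199.]
[258. 170.]
[259. 245.]
```

View pics/w1.png

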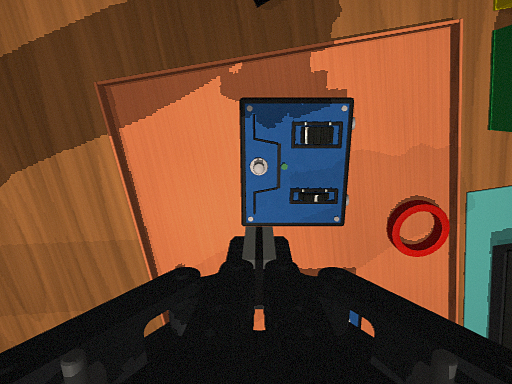

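The wrist view shows the wide wheel's bezel at u 292–342, v 121–147, centre (317,134). Its white mark is at (307,133), on the foot-switch side. The narrow wheel is at (314,196) and the switch at (258,167).

```bash
python3 - <<'E'
from m import *
import pickle
c=np.load('w1.npy',allow_pickle=True).item();C=pickle.load(open('c0.pkl','rb'));D=C['side']
for n,u,v,z in(('wide bezel',317,134,.047),('wide mark',307,133,.051),('narrow bez',314,196,.047),('foot',258,167,.059)): print(n,onz(c,u,v,z).round(4),'depth',deep(c,u,v).round(4))
print('two-view wide mark-ish',tri([(c,317,134),(D,125,294.3)]).round(4),'foot',tri([(c,258,167),(D,161,305)]).round(4))
h=cv2.cvtColor(c['img'],cv2.COLOR_RGB2HSV);m=cv2.inRange(h,(100,120,40),(125,255,255));m[:95]=0;m[235:]=0;m[:,:230]=0;m[:,360:]=0
v,u=np.nonzero(m);P=np.array([onz(c,a,b,.044)[:2] for a,b in zip(u,v)]).astype(np.float32);print(cv2.minAreaRect(P))
# depth profile over wide wheel, along v=134
for uu in range(288,348,4): print(uu,deep(c,uu,134).round(4))
w=c['img'][115:155,285:350].astype(int).min(2)>150; print([(b+115,a+285) for b,a in np.argwhere(w)])
E
```

```text
wide bezel [0.6025 0.2586 0.047 ] depth [0.6013 0.2593 0.0537]
wide mark [0.5916 0.2617 0.051 ] depth [0.5914 0.2618 0.0521]
narrow bez [0.5918 0.1909 0.047 ] depth [0.5909 0.1931 0.0538]
foot [0.5355 0.2357 0.059 ] depth [0.5355 0.2353 0.0571]
two-view wide mark-ish [0.6041 0.2571 0.0379] foot [0.5354 0.2339 0.0559]
((0.5752037763595581, 0.22790706157684326), (0.1323937326669693, 0.10963283479213715), 80.92076873779297)
288 [0.5725 0.263  0.0426]
292 [0.5762 0.2629 0.0485]
296 [0.581  0.2616 0.0423]
300 [0.5852 0.261  0.0426]
304 [0.5887 0.2609 0.0484]
308 [0.5924 0.2606 0.052 ]
312 [0.5967 0.2598 0.0509]
316 [0.6004 0.2595 0.0532]
320 [0.6045 0.2588 0.0532]
324 [0.6089 0.258  0.0517]
328 [0.6131 0.2573 0.0515]
332 [0.6183 0.256  0.0464]
336 [0.6233 0.2549 0.043 ]
340 [0.6267 0.2547 0.0465]
344 [0.6316 0.2536 0.0438]
[(np.int64(122), np.int64(305)), (np.int64(123), np.int64(305)), (np.int64(123), np.int64(329)), (np.int64(123), np.int64(330)), (np.int64(124), np.int64(305)), (np.int64(124), np.int64(329)), (np.int64(124), np.int64(330)), (np.int64(128), np.int64(306)), (np.int64(129
[... 182 characters left out ...]
.int64(132), np.int64(306)), (np.int64(133), np.int64(305)), (np.int64(133), np.int64(306)), (np.int64(134), np.int64(305)), (np.int64(134), np.int64(306)), (np.int64(135), np.int64(305)), (np.int64(135), np.int64(306)), (np.int64(136), np.int64(305)), (np.int64(136), np.int64(306)), (np.int64(137), np.int64(305)), (np.int64(137), np.int64(306)), (np.int64(138), np.int64(305)), (np.int64(138), np.int64(306)), (np.int64(139), np.int64(305)), (np.int64(139), np.int64(306)), (np.int64(140), np.int64(305)), (np.int64(140), np.int64(306)), (np.int64(141), np.int64(305)), (np.int64(141), np.int64(306)), (np.int64(142), np.int64(305)), (np.int64(142), np.int64(306)), (np.int64(143), np.int64(306))]
```

Heights agree: rim about 53–55 mm, bezel 47, panel 44. The wheel top is at about (0.602, 0.259). I'll go 14 mm before it, 20 mm above.

```bash
python3 -m handwheel '[[[0.135,0.157,0.2],0,0],[[0.135,0.157,0.4],0,0],[[0.135,0.157,0.52],0,0],[[0.135,0.157,0.52],0,0],[[0.135,0.157,0.52],0,0]]' && python3 -m handwheel '[[[0,0,0.03],0,0],[[0,0,0.05],0,0],[[0,0,0.06],0,0],[[0,0,0.066],0,0],[[0,0,0.068],0,0],[[0,0,0.068],0,0]]'
```

```text
time_s: 3.58
position: [0.5887, 0.2628, 0.0772]
tcp_rot: [3.14, -0.001, 1.415]
force: [-0.3, 0.2, 0.4]
grip_width: 0.0004
gripper_force: 0.0
time_s: 4.32
position: [0.5875, 0.2629, 0.0549]
tcp_rot: [-3.142, 0.0, 1.415]
force: [0.1, 0.0, 0.6]
grip_width: 0.0001
gripper_force: 0.0
```

```bash
python3 -m handwheel '[[[0,0,0.005],0,0],[[0,0.01,0.008],0,0],[[0,0.02,0.008],0,0],[[0,0.03,0.008],0,0]]' && python3 -m handwheel '[[[0,0.01,0],0,0],[[0,0.02,0],0,0],[[0,0.03,0],0,0],[[0,0.04,0],0,0],[[0,0.05,0],0,0],[[0,0.06,0],0,0]]'
```

```text
time_s: 4.82
position: [0.5961, 0.2616, 0.0542]
tcp_rot: [-3.141, -0.0, 1.416]
force: [-4.9, -0.4, 11.2]
grip_width: -0.0
gripper_force: 5.7
time_s: 5.58
position: [0.6153, 0.2586, 0.0536]
tcp_rot: [3.14, -0.0, 1.415]
force: [-0.1, -0.8, 3.2]
grip_width: -0.0003
gripper_force: 1.7
```

```bash
python3 -m handwheel '[[[0,0.02,0.004],0,0],[[0,0.03,0.008],0,0],[[0,0.03,-0.15],0,0],[[0,-0.2,-0.3],0,0],[[0,-0.2,-0.3],0,0],[[0,-0.2,-0.3],0,0]]'
cat > look.py <<'E'
from h import *
import sys
c=cam('wrist');u,v=proj(c,(.602,.259,.055)).round().astype(int);u2,v2=proj(c,(.592,.192,.055)).round().astype(int)
print((u,v),(u2,v2))
y0,y1,x0,x1=max(v-40,0),min(v2+50,384),max(u-70,0),min(u+70,512)
cv2.imwrite('pics/'+sys.argv[1],cv2.resize(c['img'][y0:y1,x0:x1,::-1],None,fx=3,fy=3,interpolation=cv2.INTER_CUBIC));print(x0,y0)
E
python3 look.py w2.png
```

```text
time_s: 6.32
position: [0.5546, 0.2683, 0.1427]
tcp_rot: [3.14, -0.0, 1.416]
force: [0.7, 0.6, -0.2]
grip_width: 0.0002
gripper_force: 0.0
(np.int64(320), np.int64(199)) (np.int64(316), np.int64(275))
250 159
```

View pics/w2.png

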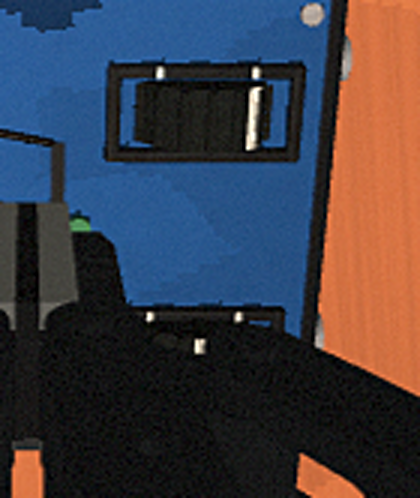

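The white line now sits at the far tick, at crop (254,118), so the wheel is at or close to its stop. One more firm stroke will seat it.

```bash
python3 -m handwheel '[[[-0.005,0.12,0],0,0],[[-0.005,0.12,0.25],0,0],[[-0.005,0.12,0.28],0,0],[[-0.005,0.12,0.295],0,0],[[-0.005,0.13,0.301],0,0],[[-0.005,0.14,0.301],0,0],[[-0.005,0.15,0.301],0,0],[[-0.005,0.16,0.301],0,0],[[-0.005,0.17,0.301],0,0],[[-0.005,0.18,0.301],0,0]]' && python3 -m handwheel '[[[0,0.01,0],0,0],[[0,0.02,0],0,0],[[0,0.03,0],0,0],[[0,0.04,0],0,0],[[0,0.05,0],0,0],[[0,0.06,-0.1],0,0],[[0,-0.25,-0.5],0,0],[[0,-0.25,-0.5],0,0],[[0,-0.25,-0.5],0,0],[[0,-0.25,-0.5],0,0],[[0,-0.25,-0.5],0,0]]'; python3 - <<'E'
from h import *
c=cam('wrist');A=np.load('w1.npy',allow_pickle=True).item()
W=np.array([.602,.259]);ex=np.array([.987,-.158])
for n,k in(('before',A),('now',c)):
  for nm,P,dz in(('wide',(.602,.259),11),('narrow',(.592,.192),11)):
    m=k['img'].astype(int).min(2)>130
    for b,a in []: pass
    v,u=np.nonzero(m);q=np.array([onz(k,a,b,.051) for a,b in zip(u,v)])[:,:2]-P
    x=q@ex;y=q@[.158,.987];hw=.008 if nm=='wide' else .004
    s=(abs(x)<.018)&(abs(y)<hw);print(n,nm,s.sum(),'mark x mm',(1e3*x[s].mean()).round(1) if s.any() else None)
u,v=proj(c,(.602,.259,.055)).astype(int)
cv2.imwrite('pics/w3.png',cv2.resize(c['img'][max(v-40,0):v+110,u-70:u+70,::-1],None,fx=4,fy=4,interpolation=cv2.INTER_CUBIC))
E
```

```text
time_s: 7.62
position: [0.5893, 0.2592, 0.0508]
tcp_rot: [-3.103, 0.003, 1.419]
force: [-42.7, 4.4, 40.0]
grip_width: 0.0002
gripper_force: 27.0
time_s: 9.0
position: [0.5342, 0.2691, 0.1998]
tcp_rot: [-3.14, 0.002, 1.415]
force: [0.1, -0.9, -0.7]
grip_width: 0.0001
gripper_force: 0.0
before wide 30 mark x mm -12.2
before narrow 11 mark x mm 1.1
now wide 30 mark x mm 12.0
now narrow 11 mark x mm 1.1
```

View pics/w3.png

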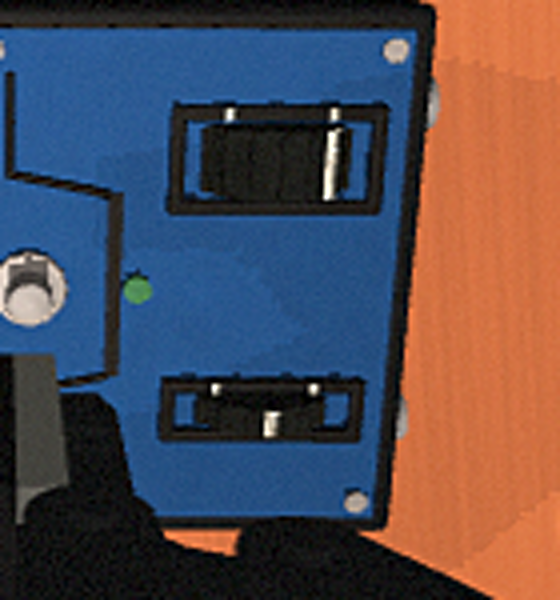

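The mark is at the far tick and the narrow wheel is unchanged. I'll check precisely using the ticks as reference, as the second stroke jammed at 43 N against the rim.

```bash
cat > meas.py <<'E'
from h import *
def rep(k,n):
  ex=np.array([.987,-.158]);m=k['img'].astype(float).min(2)
  W=np.array([.602,.259])
  v,u=np.mgrid[0:384,0:512];o=[]
  for z,lo,hi in((.047,.009,.016),(.0508,-.007,.007)):
    v,u=np.nonzero(m>90);q=np.array([onz(k,a,b,z) for a,b in zip(u,v)])[:,:2]-W;x=q@ex;y=q@[.158,.987]
    s=(abs(x)<.018)&(y>lo)&(y<hi);w=m[v,u]-80
    for g in(x<0,x>0):
      t=s&g;o.append((t.sum(),(1e3*np.average(x[t],weights=w[t])).round(2) if t.any() else None,(1e3*np.average(y[t],weights=w[t])).round(1) if t.any() else None))
  print(n,'ticks -,+',o[:2],'mark -,+',o[2:])
if __name__=='__main__':
  rep(np.load('w1.npy',allow_pickle=True).item(),'before');rep(cam('wrist'),'now');print(sense()['position'])
E
python3 meas.py
```

```text
before ticks -,+ [(np.int64(6), np.float64(-12.38), np.float64(10.9)), (np.int64(6), np.float64(13.14), np.float64(10.8))] mark -,+ [(np.int64(28), np.float64(-12.2), np.float64(-0.2)), (np.int64(0), None, None)]
now ticks -,+ [(np.int64(6), np.float64(-12.54), np.float64(10.8)), (np.int64(6), np.float64(13.14), np.float64(10.9))] mark -,+ [(np.int64(0), None, None), (np.int64(35), np.float64(12.06), np.float64(0.2))]
[0.53385054 0.26899437 0.19949986]
```

Ticks at −12.5 and +13.1 mm match the two stops exactly. The mark is at 12.1, so the wheel may be about 0.05 rad short. I'll do another stroke starting on top of the wheel, with light pressure.

```bash
python3 -m handwheel '[[[0,0.225,0],0,0],[[0,0.225,0.2],0,0],[[0,0.225,0.4],0,0],[[0,0.225,0.46],0,0],[[0,0.225,0.48],0,0],[[0,0.225,0.484],0,0],[[0,0.23,0.489],0,0],[[0,0.24,0.492],0,0],[[0,0.25,0.492],0,0]]' && python3 -m handwheel '[[[0,0.01,0],0,0],[[0,0.02,0.001],0,0]]' && python3 -m handwheel '[[[0,0.01,0.002],0,0],[[0,0.02,0.004],0,0]]' && python3 -m handwheel '[[[0,0.02,-0.1],0,0],[[0,0.02,-0.3],0,0],[[0,-0.29,-0.5],0,0],[[0,-0.29,-0.5],0,0],[[0,-0.29,-0.5],0,0],[[0,-0.29,-0.5],0,0],[[0,-0.29,-0.5],0,0]]'; python3 meas.py
```

```text
time_s: 10.22
position: [0.6088, 0.2583, 0.0555]
tcp_rot: [3.14, -0.001, 1.415]
force: [0.2, -0.5, -0.5]
grip_width: 0.0003
gripper_force: 0.0
time_s: 10.48
position: [0.6142, 0.2572, 0.0544]
tcp_rot: [3.141, -0.0, 1.415]
force: [0.2, -0.1, -0.8]
grip_width: -0.0001
gripper_force: 0.0
time_s: 10.72
position: [0.62, 0.2562, 0.053]
tcp_rot: [-3.141, 0.0, 1.415]
force: [-0.3, 0.2, 0.1]
grip_width: -0.0
gripper_force: 0.0
time_s: 11.6
position: [0.5343, 0.2693, 0.2018]
tcp_rot: [-3.14, 0.001, 1.415]
force: [-0.5, -0.6, -1.0]
grip_width: 0.0002
gripper_force: 0.0
before ticks -,+ [(np.int64(6), np.float64(-12.38), np.float64(10.9)), (np.int64(6), np.float64(13.14), np.float64(10.8))] mark -,+ [(np.int64(28), np.float64(-12.2), np.float64(-0.2)), (np.int64(0), None, None)]
now ticks -,+ [(np.int64(6), np.float64(-12.55), np.float64(10.9)), (np.int64(6), np.float64(13.19), np.float64(10.9))] mark -,+ [(np.int64(0), None, None), (np.int64(35), np.float64(12.06), np.float64(0.4))]
[0.53425268 0.26930787 0.20170868]
```

No contact: I was too high. Repeat about 2.5 mm lower, settling before the drag.

```bash
python3 -m handwheel '[[[0,0.222,0],0,0],[[0,0.222,0.2],0,0],[[0,0.222,0.4],0,0],[[0,0.222,0.47],0,0],[[0,0.222,0.487],0,0],[[0,0.222,0.491],0,0],[[0,0.222,0.494],0,0],[[0,0.222,0.496],0,0],[[0,0.222,0.496],0,0]]' && python3 -m handwheel '[[[0,0.01,0.001],0,0],[[0,0.02,0.002],0,0]]'
```

```text
time_s: 12.78
position: [0.5994, 0.2589, 0.0548]
tcp_rot: [-3.14, 0.001, 1.415]
force: [-4.3, -1.1, 7.3]
grip_width: 0.0002
gripper_force: 3.3
time_s: 13.02
position: [0.6032, 0.259, 0.0545]
tcp_rot: [-3.135, -0.001, 1.416]
force: [-12.2, 0.9, 15.4]
grip_width: -0.0001
gripper_force: 8.1
```

12 N along the rim with no motion, while the wheel yields to 1–2 N, so it's at its stop. Retreat by lifting while still moving forward, then recheck.

```bash
python3 -m handwheel '[[[0,0.01,-0.001],0,0],[[0,0.02,-0.002],0,0]]' && python3 -m handwheel '[[[0,0.02,-0.02],0,0],[[0,0.03,-0.2],0,0],[[0,-0.25,-0.5],0,0],[[0,-0.25,-0.5],0,0],[[0,-0.25,-0.5],0,0],[[0,-0.25,-0.5],0,0],[[0,-0.25,-0.5],0,0]]'; python3 meas.py; python3 - <<'E'
from h import *
c=cam('side');save(c,'s2.png');cv2.imwrite('pics/s3.png',cv2.resize(c['img'][240:360,85:215,::-1],None,fx=4,fy=4,interpolation=cv2.INTER_CUBIC))
E
```

```text
time_s: 13.28
position: [0.6117, 0.2579, 0.0547]
tcp_rot: [-3.141, -0.001, 1.415]
force: [0.2, -0.0, 0.3]
grip_width: -0.0
gripper_force: 0.0
time_s: 14.15
position: [0.5376, 0.2686, 0.2025]
tcp_rot: [-3.14, 0.001, 1.414]
force: [0.1, -0.8, -0.8]
grip_width: -0.0001
gripper_force: 0.0
before ticks -,+ [(np.int64(6), np.float64(-12.38), np.float64(10.9)), (np.int64(6), np.float64(13.14), np.float64(10.8))] mark -,+ [(np.int64(28), np.float64(-12.2), np.float64(-0.2)), (np.int64(0), None, None)]
now ticks -,+ [(np.int64(7), np.float64(-12.49), np.float64(10.6)), (np.int64(8), np.float64(13.19), np.float64(10.7))] mark -,+ [(np.int64(0), None, None), (np.int64(35), np.float64(12.11), np.float64(-0.1))]
[0.53750285 0.26860828 0.20238068]
```

View pics/s3.png

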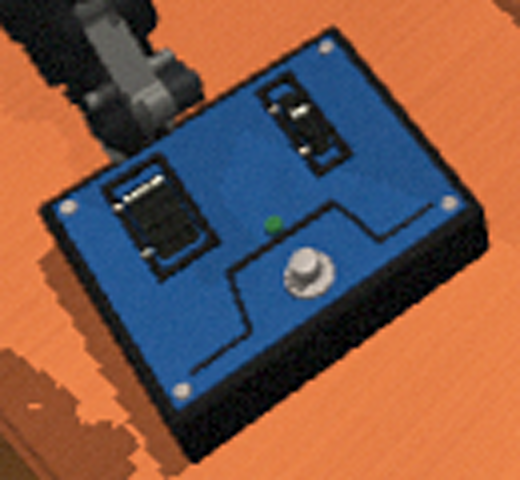

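The side view puts the wide wheel's mark at (143,188), in line with the far tick at (118,206). The mark didn't move after two firm strokes, so the wheel is on its stop. The narrow wheel is unchanged and the robot is clear.

```bash
python3 -c "
from plant import *
print(sign_off())"
```

```text
the job is handed in; nothing more can be done
None
```

I rolled the wide wheel away from the foot switch to its far stop, left the narrow wheel as it was set, and handed the job in at about 14 s with the arm clear; the mark reads about 1 mm short of the far tick, but it didn't move under a further 12 N push.

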